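# Put the two shaping ribs away in the sliding-lid box

### The job

Put the two shaping ribs away: pick the kidney-shaped wooden rib and the thin rectangular steel rib off the bench and lay each one flat in its own bay of the wooden box, one rib to a bay, either way round. Then slide the lid fully shut by its handle. Leave the other loose tools where they lie.

Things in the scene. Friction and masses are not known exactly. Their poses are not given: they have to be found in the camera images.
- wood_rib: Flat kidney-shaped wooden rib (half-moon outline), 52 mm wide (its x) by 100 mm long (its y) by 9 mm thick (z), 0.05 kg, lying flat on the bench to one side of the box. Origin: centre of its underside. Grip it across its 52 mm width at mid-length.
- steel_plate: Flat rectangular plain steel rib with rounded corners, 40 mm wide (its x) by 100 mm long (its y) by 5 mm thick (z), about 0.16 kg, lying flat on the bench to the other side of the box. Origin: centre of its underside. Grip it across its 40 mm width; only the very fingertips reach it.
- tool_box: Light wooden box, fixed to the bench, 170 mm deep (its x, away from the robot) by 262 mm long (its y, to the left), 46 mm high, walls 8 mm, front wall 35 mm high. Origin: centre of its underside. Inner floor 8 mm up, cork lined. A divider along x, 6 mm thick, top 33 mm above the bench, makes two equal bays side by side, each 154 (x) by 120 mm (y), centred at y = +63 and -63 mm.
- bay_left (a point): Point on the inner floor of the left (+y) bay, at box x = +20, y = +63 mm, 8 mm above the bench. The drawn-out lid still covers the front 17 to 33 mm of both bays; a rib centred over this point with its length along the box's x lies clear of it.
- bay_right (a point): The same point in the right (-y) bay, at box x = +20, y = -63 mm, 8 mm above the bench.
- box_lid (a joint): Plywood lid of the box, 6 mm thick, its underside 36 mm above the bench; it slides level along the box's x in grooves of the side walls. 0 = fully shut, value in m grows as it is drawn out towards the robot, at most 0.14; it starts 0.12 to 0.14 out and stays where it is left; sliding takes 2 to 5 N. A rib that sticks up blocks it.
- lid_handle (a point): Middle of the dark wooden bar handle on the lid, a bar 14 mm thick (box x), 70 mm long (box y), standing 26 mm above the lid; its top is 68 mm above the bench, this point 58 mm. Moves with the lid: at box x = +26 mm when shut, less the joint value when open.
- wrench: Bystander: small open-ended wrench, 23 x 105 x 6 mm, lying on the bench. Origin: centre of its underside.
- plastic_scraper: Bystander: narrow white plastic scraper, 22 x 95 x 10 mm, lying on the bench. Origin: centre of its underside.
- plaster_blank: Bystander: cast plaster block with rounded edges, 40 x 55 x 16 mm, on the bench. Origin: centre of its underside.
- loop_tool: Bystander: wire-loop modelling tool with a wooden handle, 19 x 169 x 9 mm, lying on the bench. Origin: centre of its underside.
Things that resemble listed ones, but are neither listed nor needed, are in the scene too. Several things have the shape of the wood_rib; the one meant has the colours described above.

How it is judged (in metres and radians):
At the end, for the whole second after the job is handed in: One rib lies at rest in each bay of the box, flat on the floor (within about 7 degrees, either face up, underside less than 22 mm above the box's underside), and the lid is shut to within 8 mm (((y of wood_rib in the frame of tool_box between 0.015 and 0.115 m and x of wood_rib in the frame of tool_box between -0.07 and 0.07 m and z of wood_rib in the frame of tool_box between 0.003 and 0.022 m and y of steel_plate in the frame of tool_box between -0.115 and -0.015 m and x of steel_plate in the frame of tool_box between -0.07 and 0.07 m and z of steel_plate in the frame of tool_box between 0.003 and 0.022 m) or (y of wood_rib in the frame of tool_box between -0.115 and -0.015 m and x of wood_rib in the frame of tool_box between -0.07 and 0.07 m and z of wood_rib in the frame of tool_box between 0.003 and 0.022 m and y of steel_plate in the frame of tool_box between 0.015 and 0.115 m and x of steel_plate in the frame of tool_box between -0.07 and 0.07 m and z of steel_plate in the frame of tool_box between 0.003 and 0.022 m)) and angle between the z axis of each of wood_rib, steel_plate and the z axis of tool_box, either way round below 0.12 rad and value of joint box_lid below 0.008 m and linear speed of each of wood_rib, steel_plate below 0.02 m/s); the robot touches nothing.
It fails at once if the wrench was moved by more than 30 mm (distance of wrench from where it was at the start of the episode above 0.03 m).
It fails at once if the plastic scraper was moved by more than 30 mm (distance of plastic_scraper from where it was at the start of the episode above 0.03 m).
It fails at once if the plaster blank was moved by more than 30 mm (distance of plaster_blank from where it was at the start of the episode above 0.03 m).
It fails at once if the loop tool was moved by more than 30 mm (distance of loop_tool from where it was at the start of the episode above 0.03 m).
It also fails if it takes over 72 s, if anything falls off the work surface, if the arm or the gripper's body presses on something with over 40 N, if the wrist force passes 120 N, or if a joint passes its speed limit or range.

### The arm

A 7-joint arm with a two-finger parallel gripper is mounted at the origin on a cart in front of the work surface, level with it; the furniture and walls round the work are solid. World frame = base frame: x ahead of the robot, y to its left, z up, the work surface at z = 0. Lengths are in mm, angles in rad, forces in N, time in s.
With the tool pointing down it reaches from about 400 to 875 mm from the base axis. Payload 4.4 kg.
Tool frame: the origin (TCP) lies on the centre line of the jaws, within the pads' length; the fingertips stand 25 mm ahead of it and the grasp point (between the pads) lies 6 mm ahead of it; x points along the fingers, y is the direction in which the jaws open and shut, and the axes are right-handed (so a half turn about x gives the same grasp; the last joint's range is limited). The gripper opens to 85 mm and grips with 20 to 120 N. Pads are 22 mm wide; open, the fingers measure 114 mm over their backs; the gripper's body (76 mm by 85 mm) begins 54 mm behind the grasp point. The pads swing forward as they close: fully open they stand 13 mm farther back than shut.
Start: joints at [-1.369, 0.628, 0.038, 1.517, -0.027, 0.996, -0.02], TCP at [171.973, 626.852, 256.313] pointing down, gripper open.
Joint ranges: [-3.06, 3.06], [-0.37, 2.12], [-1.25, 1.32], [0.18, 2.47], [-1.1, 4.24], [0.23, 1.98], [-2.94, 2.94]. Speed limits (rad/s): [2.57, 2.57, 3.14, 3.14, 3.14, 3.14, 3.14].

### API

Orientations are given as [roll, pitch, yaw] about the fixed x, y, z axes, in that order (R = Rz(yaw) Ry(pitch) Rx(roll)).
In Python, from cell import * gives the robot as it stands. The module is installed in compiled form; this text tells all that it offers.
- The arm moves only by the tool jog_arm, never from a script. Its argument "series" is a list of rows, each a list of 3 entries, a list of its own where there are three numbers: the turn, a rotation vector about the tool's x, y, z in degrees, then the shift along the tool's x, y, z in mm, then the gripper's target within -1 to 1 (shut at 1, half-way at 0, fully open at -1). In form: [[[rx, ry, rz], [dx, dy, dz], hand], ...]. A call has 1 to 8 rows; each row shifts and turns the commanded pose from where the row before left it, along the tool's axes as they then stand; what a row does not reach is not made up. A row lasts 1/8 s, in which the tool goes at most 62.5 mm and 10.7 degrees, less where a joint would pass 70% of its speed; a pose out of reach is approached as far as the arm can. A call is refused whole if a number of a shift passes 62.5 or a number of a turn 10.7, either way. A call with a gripper value outside its range is refused whole. The fingers move at their own pace and stop on an object; the grip force is fixed at half the most. Time passes only in rows, so rows that do not move let the fingers close. It gives the time, the measured TCP pose, the force and the opening at its end, in the units of the state.
- read_state(): the state, without advancing time (a new reading comes with each control period).
- get_image(name): name is "scene" or "side" or "wrist"; returns a dict with "img" (384x512x3 uint8, red, green, blue), "range_z" (384x512 float32, mm along the optical axis (not along the pixel's ray), 0 where there is no reading), "fovy" (degrees; the focal length in pixels is half the picture's height over the tangent of half this angle, whatever the lens; pixels are square), "cx", "cy" (the principal point, pixels), "cam_to_world" (4x4, takes a point from camera to world coordinates). Camera axes: x right, y up, looking along -z (the intrinsics and any distortion apply to the point x, -y, -z); pixel columns grow to the right and rows downward; lengths in mm; the calibration is good to about 2 mm. A picture is of the moment at which its call begins.
- finish_job(): hands the job in, once; it reports no verdict.
The state is a dict: "clock": time; "qpos": joint angles; "qd": joint speeds; "tau": joint torques, N m; "eef_pos": TCP position; "tool_rot": TCP orientation; "force": force on the tool from outside, world axes, zero at the start; "torque": the same for the moment, N m; "width": finger opening in mm.
Only numpy, scipy, OpenCV 4.12 (cv2) and the standard library are available. Lean on these libraries where they do the work, as an engineer would, in place of code of your own. Each camera call takes 0.05 s, during which the arm holds its last target. There are 200 camera calls.

## Working session

There is one attempt and no reset: what is moved stays moved. The work goes in short steps, Python scripts to look and compute and a tool call to move; the robot and the scene stay as the last step left them, time stands still between calls to the robot, and variables do not carry over. Pictures are saved under pics/ and viewed, about 8 in all and at most 12, crops included, and the job is handed in when it is done.

Besides the shell and the picture viewer there is one more tool, called after "Request:" as a command line: name --argument value ..., lists and objects as JSON in quotes. jog_arm: Moves the arm, as the interface text tells. Its arguments: {"type":"object","properties":{"series":{"type":"array"}},"required":["series"]}

```bash
mkdir -p pics
cat > h.py <<'E'
from cell import *
import numpy as np, cv2
def grab(n):
    d=get_image(n); return d
def world(d,u,v,z=None):
    """pixel -> world point: by range, or on plane z"""
    f=d["img"].shape[0]/2/np.tan(np.radians(d["fovy"]/2))
    r=np.array([(u-d["cx"])/f,-(v-d["cy"])/f,-1.])
    T=np.array(d["cam_to_world"]);o=T[:3,3]
    if z is None: return T[:3,:3]@(r*d["range_z"][int(round(v)),int(round(u))])+o
    w=T[:3,:3]@r; return o+w*(z-o[2])/w[2]
def cloud(d):
    f=d["img"].shape[0]/2/np.tan(np.radians(d["fovy"]/2))
    v,u=np.mgrid[:384,:512]
    r=np.stack([(u-d["cx"])/f,-(v-d["cy"])/f,-np.ones_like(u,float)],-1)*d["range_z"][...,None]
    T=np.array(d["cam_to_world"]); return r@T[:3,:3].T+T[:3,3]
def save(d,n,crop=None,k=1):
    im=d["img"][...,::-1]
    if crop: a,b,c,e=crop; im=im[b:e,a:c]
    cv2.imwrite("pics/"+n,cv2.resize(im,None,fx=k,fy=k,interpolation=cv2.INTER_CUBIC))
E
python3 - <<'E'
from h import *
import pickle
print(read_state())
ims={n:get_image(n) for n in("scene","side","wrist")}
pickle.dump(ims,open("i0.pkl","wb"))
for n in ims: print(n,ims[n]["fovy"],ims[n]["cx"],ims[n]["cy"],np.round(ims[n]["cam_to_world"],2).tolist())
cv2.imwrite("pics/scene0.png",cv2.resize(ims["scene"]["img"][...,::-1],(800,600)))
cv2.imwrite("pics/side0.png",np.hstack([cv2.resize(ims[n]["img"][...,::-1],(400,300)) for n in("side","wrist")]))
E
```

```text
{'clock': 0.0, 'qpos': array([-1.36881065,  0.62933166,  0.03842263,  1.51837234, -0.0269816 ,
        0.99631022, -0.01997959]), 'qd': array([-2.44702807e-03, -1.11605376e-03,  4.92977917e-04,  1.77746342e-03,
        4.96594254e-04, -4.95790010e-04, -5.50640437e-05]), 'tau': array([ 2.42167316e-04, -5.63410449e+01,  1.22656949e+00, -1.93432796e+01,
        1.11061797e-02,  1.09242156e-02,  5.61245599e-06]), 'eef_pos': array([171.79938953, 626.28063792, 255.3966928 ]), 'tool_rot': array([-1.55576553,  1.56889225, -1.82350525]), 'force': array([-0.30444475, -0.27373768, -0.22719258]), 'torque': array([-0.03370234, -0.03653755,  0.02542922]), 'width': 85.30564501567876}
scene 50.54992360320794 254.15445984878875 185.66748428651422 [[-0.71, 0.36, -0.61, -215.38], [-0.71, -0.39, 0.59, 691.71], [-0.02, 0.84, 0.54, 716.43], [0.0, 0.0, 0.0, 1.0]]
side 52.21600371161649 254.76876630702995 188.0236874605638 [[0.85, 0.31, -0.42, 66.5], [-0.52, 0.53, -0.67, -650.8], [0.02, 0.79, 0.62, 669.95], [0.0, 0.0, 0.0, 1.0]]
wrist 60.6027939497615 248.99830252638952 192.12344938786177 [[0.26, -0.91, -0.31, 90.91], [0.96, 0.25, 0.09, 648.77], [-0.0, -0.33, 0.95, 373.71], [0.0, 0.0, 0.0, 1.0]]
```

View pics/scene0.png

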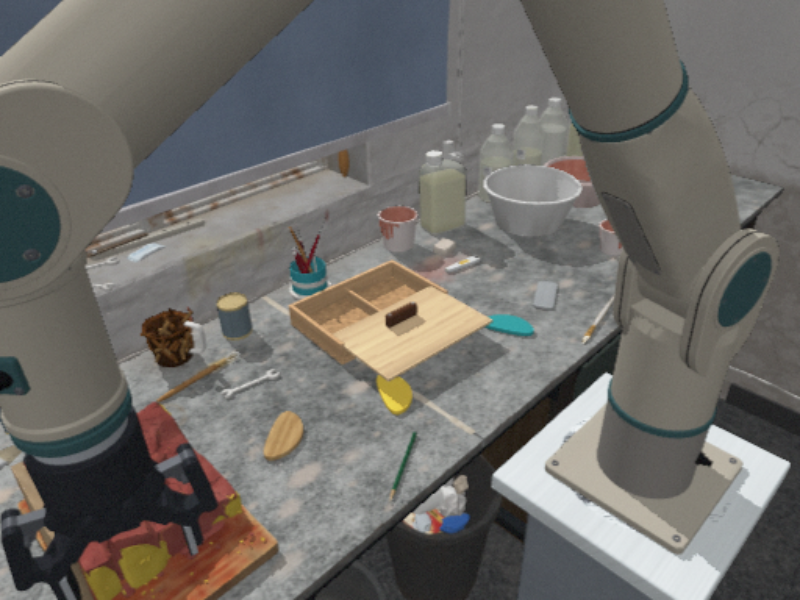

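View pics/side0.png

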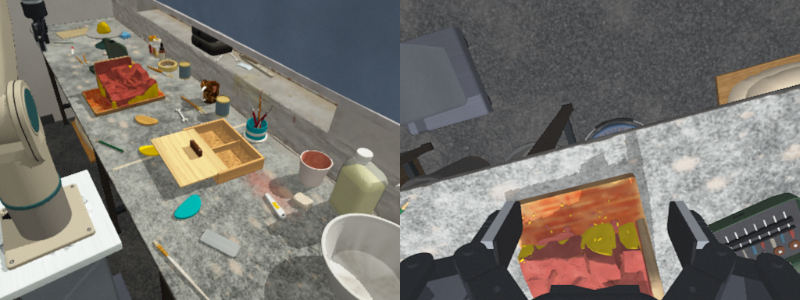

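The scene shot shows three kidney shapes: plain wood at (284,436), yellow at (395,393) and teal at (510,325). The wood-coloured one fits the description. The steel plate is the grey rectangle at (545,295), the box is around (390,310), and the handle is at (401,315). Next I'll confirm this in a crop and measure.

Run:
```python
from h import *
import pickle
ims=pickle.load(open("i0.pkl","rb"))
W=np.zeros((600,800,3),np.uint8); Z=np.zeros((600,800))
# ortho: row = (850-x), col=(400-y), 1mm
for n in("scene","side"):
    d=ims[n]; P=cloud(d); 
    m=(d["range_z"]>0)&(P[...,2]<90)&(P[...,2]>-10)
    r=(850-P[...,0]).round().astype(int); c=(400-P[...,1]).round().astype(int)
    m&=(r>=0)&(r<600)&(c>=0)&(c<800)
    O=np.zeros_like(W); O[r[m],c[m]]=d["img"][m]
    k=np.ones((3,3)); O=np.where((O.sum(2)==0)[...,None],cv2.dilate(O,k),O)
    if n=="scene": W=O
    else: W=np.where((O.sum(2)>0)[...,None],O,W)
    b=P[m]; q=(b[:,2]<15); print(n,"bench z median",np.median(b[q][:,2]))
cv2.imwrite("pics/ortho.png",W[...,::-1])
s,e=ims["scene"],ims["side"]
for n,p in(("scene",[(182,279),(253,251),(326,208),(349,189),(257,201)]),("side",[(187,154),(240,265),(282,311),(250,190)])):
    for u,v in p: print(n,u,v,world(ims[n],u,v).round(),ims[n]["img"][v,u])
```

```text
scene bench z median -0.01834200631526528
side bench z median -1.0904591571751894
scene 182 279 [418. 328.   9.] [176 140  93]
scene 253 251 [365. 140.   9.] [174 152  56]
scene 326 208 [ 343. -144.    9.] [ 56 162 166]
scene 349 189 [ 355. -282.    5.] [163 166 168]
scene 257 201 [464.  24.  61.] [52 32 17]
side 187 154 [423. 315.   9.] [202 153  72]
side 240 265 [ 345. -152.    9.] [  0 182 177]
side 282 311 [ 361. -292.    4.] [183 188 180]
side 250 190 [464.   7.  63.] [51 30 18]
```

View pics/ortho.png

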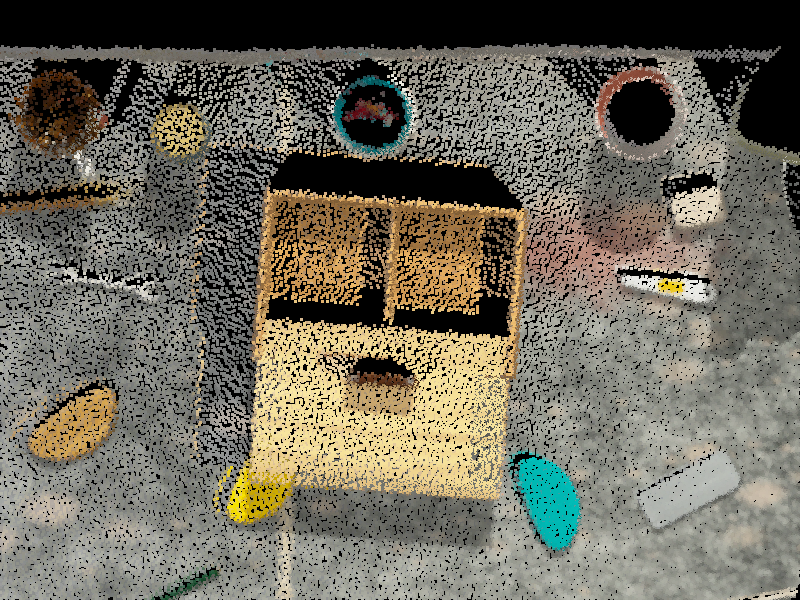

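```bash
cat > meas.py <<'E'
from h import *
def blob(d,pts,z,seed):
    """pts: bool mask; keep component at seed world xy; rect on plane z"""
    n,l,st,c=cv2.connectedComponentsWithStats(pts.astype(np.uint8))
    P=[world(d,*q,z)[:2] for q in c]; i=1+np.argmin([np.hypot(*(p-seed)) for p in P[1:]])
    k,_=cv2.findContours((l==i).astype(np.uint8),0,1); k=max(k,key=cv2.contourArea)[:,0]
    Q=np.array([world(d,u,v,z)[:2] for u,v in k],np.float32)
    (cx,cy),(w,h),a=cv2.minAreaRect(Q); 
    if w>h: w,h,a=h,w,a+90   # long axis along (sin.. ) 
    bx=cv2.boxPoints(((cx,cy),(w,h),a)); e=max([bx[1]-bx[0],bx[2]-bx[1]],key=np.linalg.norm)
    ang=np.degrees(np.arctan2(e[1],e[0]))%180
    M=cv2.moments(Q)
    return dict(c=(round(cx,1),round(cy,1)),cm=(round(M["m10"]/M["m00"],1),round(M["m01"]/M["m00"],1)),wh=(round(w,1),round(h,1)),long_axis_deg=round(ang,1),n=len(Q))
E
python3 - <<'E'
from meas import *
import pickle
ims=pickle.load(open("i0.pkl","rb"))
for n in("scene","side"):
    d=ims[n]; H=cv2.cvtColor(d["img"],cv2.COLOR_RGB2HSV).astype(int); P=cloud(d)
    wood=(H[...,0]>8)&(H[...,0]<24)&(H[...,1]>85)&(H[...,2]>90)
    print(n,"wood",blob(d,wood,4.5,(425,325)))
    st=(P[...,2]>2.5)&(P[...,2]<9)&(np.hypot(P[...,0]-362,P[...,1]+290)<75)
    print(n,"steel",blob(d,st,3,(362,-290)))
    hd=(P[...,2]>56)&(P[...,2]<75)&(np.hypot(P[...,0]-464,P[...,1]-15)<60)
    print(n,"handle",blob(d,hd,68,(464,15)))
    rim=(P[...,2]>43.8)&(P[...,2]<50)&(abs(P[...,0]-560)<130)&(abs(P[...,1]-5)<170)
    rp=P[rim][:,:2].astype(np.float32); print("rim",len(rp),cv2.minAreaRect(rp), cv2.boxPoints(cv2.minAreaRect(rp)).round(1).tolist())
    th=np.radians(-4.3); ax=np.array([np.cos(th),np.sin(th)]); ay=np.array([-ax[1],ax[0]])
    # side walls: fit lines to rim points by y group; back wall by x
    u=rp@ax; v=rp@ay
    for nm,m,a,b in(("L",v>np.percentile(v,99)-8,u,v),("R",v<np.percentile(v,1)+8,u,v),("B",u>np.percentile(u,99)-8,v,u)):
        p=np.polyfit(a[m],b[m],1); print(nm,m.sum(),"slope deg",np.degrees(p[0]).round(2),"mid",np.median(b[m]).round(1),"range a",np.percentile(a[m],[1,99]).round(1),"b",np.percentile(b[m],[2,98]).round(1))
    lid=(abs(P[...,2]-42)<1.7)&(abs(P[...,0]-460)<140)&(abs(P[...,1]-15)<150)
    lp=P[lid][:,:2]; print("lid u,v range",np.percentile(lp@ax,[.5,99.5]).round(1),np.percentile(lp@ay,[.5,99.5]).round(1))
cv2.imwrite("pics/crop.png",np.hstack([cv2.resize(ims[n]["img"][a:a+70,b:b+90,::-1],(400,311),interpolation=2) for n,a,b in(("scene",245,140),("side",275,235))]))
E
```

```text
scene wood {'c': (423.5, 323.8), 'cm': (424.9, 325.3), 'wh': (51.5, 104.0), 'long_axis_deg': np.float32(127.0), 'n': 76}
scene steel {'c': (358.7, -288.7), 'cm': (360.8, -291.3), 'wh': (41.8, 109.8), 'long_axis_deg': np.float32(118.2), 'n': 56}
scene handle {'c': (463.6, 25.6), 'cm': (464.5, 25.2), 'wh': (24.5, 78.1), 'long_axis_deg': np.float32(85.7), 'n': 46}
rim 468 ((537.4332275390625, 12.927452087402344), (263.9598693847656, 232.42413330078125), 85.56193542480469) [[411.3999938964844, -109.69999694824219], [643.0999755859375, -127.5999984741211], [663.5, 135.5], [431.79998779296875, 153.5]]
L 105 slope deg 0.1 mid 181.3 range a [426.5 644.8] b [176.4 184.3]
R 61 slope deg -0.05 mid -73.6 range a [480.1 644.5] b [-78.9 -70.4]
B 97 slope deg 0.06 mid 646.0 range a [-68.3 181.1] b [642.4 651. ]
lid u,v range [356.6 561.4] [-72. 183.]
side wood {'c': (421.8, 322.9), 'cm': (424.1, 324.4), 'wh': (61.2, 102.1), 'long_axis_deg': np.float32(127.8), 'n': 65}
side steel {'c': (359.3, -290.2), 'cm': (359.9, -289.9), 'wh': (41.4, 100.4), 'long_axis_deg': np.float32(117.8), 'n': 122}
side handle {'c': (465.1, 9.9), 'cm': (465.4, 9.1), 'wh': (18.3, 77.2), 'long_axis_deg': np.float32(86.2), 'n': 40}
rim 380 ((545.6235961914062, 10.848358154296875), (264.0220642089844, 211.0013885498047), 85.88868713378906) [[430.8999938964844, -113.30000305175781], [641.4000244140625, -128.39999389648438], [660.2999877929688, 135.0], [449.8999938964844, 150.10000610351562]]
L 73 slope deg 0.17 mid 178.7 range a [481.5 643.1] b [175.  183.1]
R 122 slope deg 0.0 mid -75.6 range a [481.  644.5] b [-79.6 -71.8]
B 134 slope deg -0.04 mid 644.1 range a [-78.3 175.9] b [640.7 648.7]
lid u,v range [356.4 581.7] [-78.4 177. ]
```

View pics/crop.png

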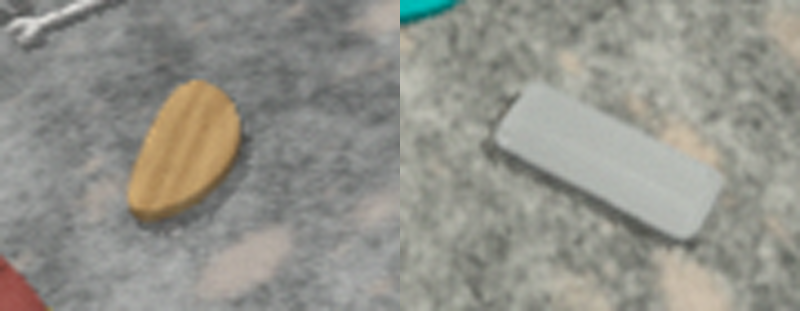

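Both are confirmed. The left crop is the wood-grained rib and the right crop is the grey steel plate. Box centre is about (566, 10), yaw −4.25°, and the lid is about 128 mm out. Next I'll plan the moves.

```bash
cat > plan.py <<'E'
from h import *
from scipy.spatial.transform import Rotation as R
import sys
def plan(x,y,z,jaw,s=None):
    """turn (rotvec deg, tool) to point down with jaw axis at `jaw` deg (mod 180); then shift in the final tool frame"""
    s=s or read_state(); C=R.from_euler("xyz",s["tool_rot"]); best=None
    for j in(jaw,jaw+180):
        yy=np.array([np.cos(np.radians(j)),np.sin(np.radians(j)),0]); xx=np.array([0,0,-1.])
        F=R.from_matrix(np.stack([xx,yy,np.cross(xx,yy)],1)); t=(C.inv()*F).as_rotvec(degrees=True)
        sh=F.inv().apply(np.array([x,y,z])-s["eef_pos"])
        print("jaw",j,"turn",t.round(1),"then shift",sh.round(1))
    print("now",s["eef_pos"].round(1),"jaw",np.degrees(np.arctan2(*C.apply([0,1,0])[[1,0]])).round(1),"tilt x",C.apply([1,0,0]).round(3),"q",s["qpos"].round(2),"F",s["force"].round(1),"w",round(s["width"],1),"t",s["clock"])
if __name__=="__main__": plan(*map(float,sys.argv[1:]))
E
python3 plan.py 424 324 160 37
```

```text
jaw 37.0 turn [37.7  0.   0.1] then shift [ 95.6  19.4 393.3]
jaw 217.0 turn [-1.423e+02 -1.000e-01  0.000e+00] then shift [  95.6  -19.4 -393.3]
now [171.8 626.4 255.6] jaw 74.7 tilt x [-0.    -0.001 -1.   ] q [-1.37  0.63  0.04  1.52 -0.03  1.   -0.02] F [-0.1  0.   0.4] w 85.5 t 0.15
```

Request:
jog_arm --series '[[[9.4, 0, 0], [0, 0, 0], -1], [[9.4, 0, 0], [0, 0, 0], -1], [[9.4, 0, 0], [0, 0, 0], -1], [[9.5, 0, 0], [0, 0, 0], -1], [[0, 0, 0], [10, 3, 55], -1], [[0, 0, 0], [15, 3, 55], -1], [[0, 0, 0], [15, 3, 55], -1], [[0, 0, 0], [15, 3, 55], -1]]'

```text
clock: 1.15
eef_pos: [314.7, 456.9, 200.8]
tool_rot: [1.071, 1.571, 0.145]
force: [1.2, -0.1, -0.1]
width: 85.2
```

Request:
jog_arm --series '[[[0, 0, 0], [15, 3, 55], -1], [[0, 0, 0], [15, 3, 55], -1], [[0, 0, 0], [10, 2, 55], -1], [[0, 0, 0], [0, 0, 0], -1], [[0, 0, 0], [0, 0, 0], -1]]'

```text
clock: 1.78
eef_pos: [419.2, 331.5, 161.2]
tool_rot: [-2.768, 1.57, 2.589]
force: [-0.7, 1.1, -0.7]
width: 85.6
```

Run:
```python
from meas import *
from plan import plan
d=get_image("wrist"); save(d,"w1.png")
H=cv2.cvtColor(d["img"],cv2.COLOR_RGB2HSV).astype(int)
wood=(H[...,0]>8)&(H[...,0]<24)&(H[...,1]>85)&(H[...,2]>90)
print(np.round(d["cam_to_world"],2).tolist())
r=blob(d,wood,9,(424,324)); print(r)
plan(*r["c"],100,37)
```

```text
[[0.8, -0.57, -0.2, 368.85], [0.6, 0.76, 0.26, 398.76], [-0.0, -0.33, 0.95, 279.46], [0.0, 0.0, 0.0, 1.0]]
{'c': (423.4, 323.5), 'cm': (425.1, 324.9), 'wh': (50.9, 99.2), 'long_axis_deg': np.float32(125.5), 'n': 248}
jaw 37 turn [ 0.  -0.1  0. ] then shift [61.3 -1.5 10. ]
jaw 217 turn [-1.8e+02 -0.0e+00 -1.0e-01] then shift [ 61.3   1.5 -10. ]
now [418.6 332.4 161.3] jaw 37.0 tilt x [-0.001  0.001 -1.   ] q [-0.83  0.6   0.16  1.94 -0.16  0.62  0.08] F [-0.9  0.2 -0.3] w 85.5 t 1.825
```

View pics/w1.png

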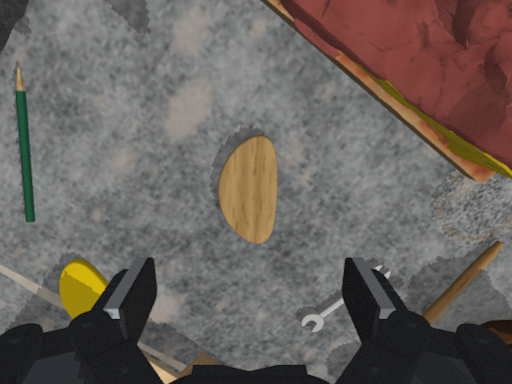

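The wood rib is clear at (249,190), straight side at u≈276, and it measures 51×99 mm. I'll pre-close and descend.

Request:
jog_arm --series '[[[1.5, 0, 0], [20, -0.5, 5], -0.4], [[0, 0, 0], [30, -1, 5], -0.4], [[0, 0, 0], [30, 0, 0], -0.4], [[0, 0, 0], [30, 0, 0], -0.4], [[0, 0, 0], [15, 0, 0], -0.4], [[0, 0, 0], [4, 0, 0], -0.4], [[0, 0, 0], [0, 0, 0], -0.4], [[0, 0, 0], [0, 0, 0], -0.4]]'

```text
clock: 2.82
eef_pos: [424.6, 322.8, 33.2]
tool_rot: [1.656, 1.569, 0.704]
force: [0.3, -0.2, -0.3]
width: 59.7
```

Run:
```python
from meas import *
from plan import plan
d=get_image("side"); save(d,"s1.png",(130,90,270,195),5)
plan(423.5,323.5,29,35.5)
```

```text
jaw 35.5 turn [-0.  -0.  -0.1] then shift [ 4.2 -0.4 -1.2]
jaw 215.5 turn [180.   -0.2   0. ] then shift [4.2 0.4 1.2]
now [424.6 322.7  33.2] jaw 35.5 tilt x [ 0.001  0.001 -1.   ] q [-0.76  0.82  0.09  1.99 -0.21  0.33  0.12] F [ 0.2 -0.4  0.5] w 59.4 t 2.875
```

View pics/s1.png

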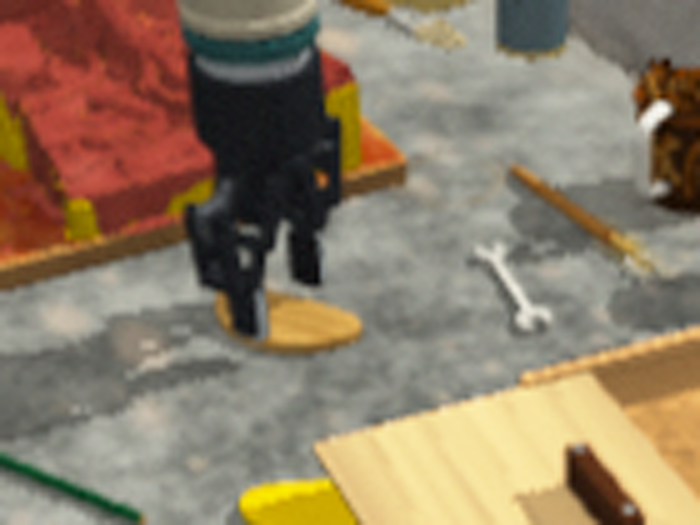

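The fingers straddle the rib at its middle with tips still above the bench. I'll descend in small steps while watching the force.

Request:
jog_arm --series '[[[0, 0, 0], [2, 0, -1], -0.4], [[0, 0, 0], [2, 0, 0], -0.4], [[0, 0, 0], [0, 0, 0], -0.4]]'

```text
clock: 3.25
eef_pos: [423.4, 323.0, 28.2]
tool_rot: [-1.679, 1.571, -2.631]
force: [0.1, -0.1, 0.2]
width: 59.7
```

Request:
jog_arm --series '[[[0, 0, 0], [2, 0, 0], -0.4], [[0, 0, 0], [0, 0, 0], -0.4]]'

```text
clock: 3.5
eef_pos: [423.5, 323.0, 26.1]
tool_rot: [-1.559, 1.57, -2.511]
force: [-0.7, -0.2, -0.6]
width: 59.8
```

Request:
jog_arm --series '[[[0, 0, 0], [1, 0, 0], 1], [[0, 0, 0], [0, 0, 0], 1], [[0, 0, 0], [0, 0, 0], 1], [[0, 0, 0], [0, 0, 0], 1]]'

```text
clock: 4.0
eef_pos: [423.6, 323.1, 26.4]
tool_rot: [2.02, 1.57, 1.068]
force: [-0.6, -1.9, 10.6]
width: 48.2
```

Request:
jog_arm --series '[[[0, 0, 0], [-15, 0, 0], 1], [[0, 0, 0], [-40, 0, 0], 1], [[0, 0, 0], [-40, 0, 0], 1], [[0, 0, 0], [0, 0, 0], 1]]'

```text
clock: 4.5
eef_pos: [425.3, 324.4, 123.6]
tool_rot: [1.628, 1.564, 0.676]
force: [0.5, 0.1, -1.5]
width: 47.9
```

Run:
```python
from meas import *
from plan import plan
d=get_image("wrist"); save(d,"w2.png")
plan(591,71.6,120,85.75)
```

```text
jaw 85.75 turn [-50.3   0.1  -0.2] then shift [   2.  -239.1  185. ]
jaw 265.75 turn [ 1.297e+02 -2.000e-01 -1.000e-01] then shift [   2.   239.1 -185. ]
now [424.2 323.7 122. ] jaw 35.5 tilt x [ 0.003  0.002 -1.   ] q [-0.8   0.66  0.15  1.97 -0.18  0.52  0.09] F [ 0.9  0.6 -0.6] w 48.3 t 4.55
```

View pics/w2.png

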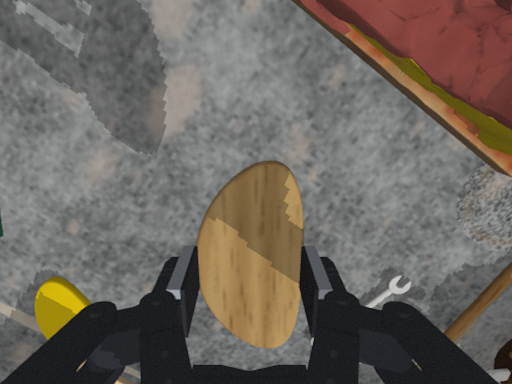

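The rib is held firmly at its middle, about 5 mm off along its length. I'll carry it over the left bay.

Request:
jog_arm --series '[[[-10, 0, 0], [0, 0, 0], 1], [[-10, 0, 0], [0, 0, 0], 1], [[-10, 0, 0], [0, 0, 0], 1], [[-10, 0, 0], [0, 0, 0], 1], [[-10.3, 0, 0], [0, 0, 0], 1], [[0, 0, 0], [0, -48, 38], 1], [[0, 0, 0], [0, -48, 38], 1], [[0, 0, 0], [0, -48, 38], 1]]'

```text
clock: 5.55
eef_pos: [526.6, 169.4, 119.1]
tool_rot: [-2.921, 1.569, -2.994]
force: [0.6, 1.1, -0.3]
width: 48.4
```

Request:
jog_arm --series '[[[0, 0, 0], [0, -48, 38], 1], [[0, 0, 0], [0, -47, 37], 1], [[0, 0, 0], [0, 0, 0], 1], [[0, 0, 0], [0, 0, 0], 1]]'

```text
clock: 6.05
eef_pos: [593.1, 70.9, 119.1]
tool_rot: [2.988, 1.568, 2.913]
force: [0.0, 0.5, -1.8]
width: 48.2
```

Run:
```python
from meas import *
from plan import plan
d=get_image("wrist"); save(d,"w3.png")
plan(595,71.3,38,85.75)
```

```text
jaw 85.75 turn [ 0.1 -0.2 -0. ] then shift [81.4 -0.7  2.1]
jaw 265.75 turn [-1.799e+02  1.000e-01 -2.000e-01] then shift [81.4  0.7 -2.1]
now [593.   72.1 119.4] jaw 85.8 tilt x [-0.003  0.001 -1.   ] q [-0.07  0.73 -0.16  1.78  0.18  0.65  1.17] F [-0.3  0.6 -0.9] w 48.0 t 6.1
```

View pics/w3.png

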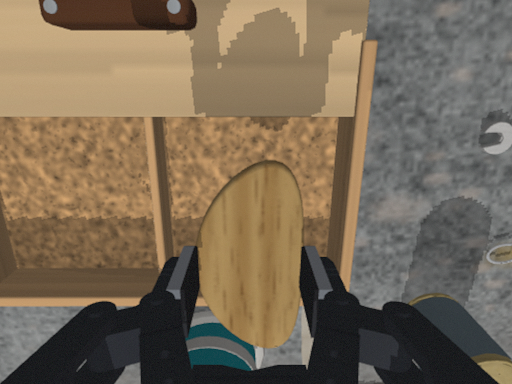

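Aligned over the left bay; the lid edge is clear. I'll lower and release.

Request:
jog_arm --series '[[[0, 0, 0], [30, -1, 2], 1], [[0, 0, 0], [30, 0, 0], 1], [[0, 0, 0], [15, 0, 0], 1], [[0, 0, 0], [6, 0, 0], 1], [[0, 0, 0], [2, 0, 0], 1], [[0, 0, 0], [0, 0, 0], 1]]'

```text
clock: 6.85
eef_pos: [596.8, 69.8, 38.0]
tool_rot: [0.275, 1.569, 0.201]
force: [0.9, -0.7, -0.8]
width: 47.7
```

Request:
jog_arm --series '[[[0, 0, 0], [1, 0, 0], 1], [[0, 0, 0], [0, 0, 0], -0.3], [[0, 0, 0], [0, 0, 0], -0.3], [[0, 0, 0], [-20, 0, 0], -0.3], [[0, 0, 0], [-40, 0, 0], -0.3], [[0, 0, 0], [-40, 0, 0], -0.3], [[0, 0, 0], [-20, 0, 0], -0.6], [[0, 0, 0], [0, 0, 0], -0.6]]'

```text
clock: 7.85
eef_pos: [597.7, 69.8, 159.2]
tool_rot: [0.222, 1.566, 0.148]
force: [-0.3, 0.1, 0.3]
width: 68.2
```

Run:
```python
from meas import *
from plan import plan
import pickle
d=get_image("wrist"); pickle.dump(d,open("w4.pkl","wb")); save(d,"w4.png")
P=cloud(d)
H=cv2.cvtColor(d["img"],cv2.COLOR_RGB2HSV).astype(int)
m=(P[...,2]>13.5)&(P[...,2]<22)&(np.hypot(P[...,0]-591,P[...,1]-72)<58)
q=P[m]; print(m.sum(),np.median(q[:,2]),cv2.minAreaRect(q[:,:2].astype(np.float32)))
plan(360,-290,140,28)
```

```text
5585 17.719067135627824 ((596.92578125, 68.65412902832031), (50.987701416015625, 99.54705810546875), 87.25474548339844)
jaw 28 turn [57.7  0.1 -0.1] then shift [  17.6 -377.8  206.4]
jaw 208 turn [-1.223e+02  1.000e-01  1.000e-01] then shift [  17.6  377.8 -206.4]
now [596.7  69.6 157.6] jaw 85.7 tilt x [ 0.002  0.    -1.   ] q [-0.05  0.68 -0.18  1.75  0.17  0.72  1.18] F [-0.4 -0.3  0.3] w 68.2 t 7.9
```

View pics/w4.png

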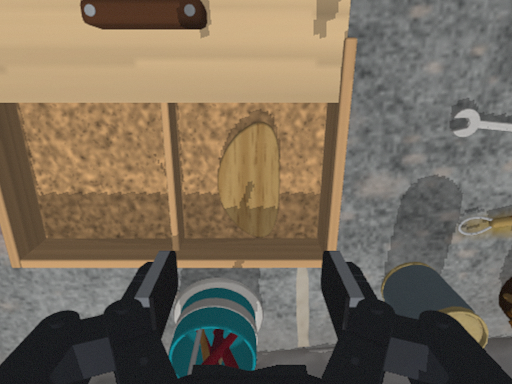

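The wood rib lies flat in the left bay at (250,175) in the picture. Its top is at 17.7 mm, as it should be. On to the steel plate.

Request:
jog_arm --series '[[[9.6, 0, 0], [0, 0, 0], -0.6], [[9.6, 0, 0], [0, 0, 0], -0.6], [[9.6, 0, 0], [0, 0, 0], -0.6], [[9.6, 0, 0], [0, 0, 0], -0.6], [[9.6, 0, 0], [0, 0, 0], -0.6], [[9.7, 0, 0], [0, 0, 0], -0.6], [[0, 0, 0], [0, -54, 29.5], -0.6], [[0, 0, 0], [0, -54, 29.5], -0.6]]'

```text
clock: 8.9
eef_pos: [527.1, -33.8, 155.1]
tool_rot: [-1.769, 1.569, -2.848]
force: [0.7, -1.9, 0.2]
width: 68.2
```

Request:
jog_arm --series '[[[0, 0, 0], [0, -54, 29.5], -0.6], [[0, 0, 0], [0, -54, 29.5], -0.6], [[0, 0, 0], [0, -54, 29.5], -0.6], [[0, 0, 0], [0, -54, 29.5], -0.6], [[0, 0, 0], [0, -54, 29.5], -0.6], [[0, 0, 0], [0, 0, 0], -0.6], [[0, 0, 0], [0, 0, 0], -0.6]]'

```text
clock: 9.78
eef_pos: [359.4, -289.8, 155.7]
tool_rot: [-2.994, 1.569, 2.207]
force: [0.6, 0.6, 0.6]
width: 68.3
```

Run:
```python
from meas import *
from plan import plan
d=get_image("wrist"); save(d,"w5.png"); P=cloud(d)
H=cv2.cvtColor(d["img"],cv2.COLOR_RGB2HSV).astype(int)
st=(P[...,2]>2.5)&(P[...,2]<9)&(np.hypot(P[...,0]-360,P[...,1]+290)<75)
print(st.sum(),np.median(P[st][:,2])); r=blob(d,st,5,(360,-290)); print(r)
plan(*r["c"],34,28)
```

```text
5176 5.7573229798093735
{'c': (362.3, -290.5), 'cm': (362.3, -290.6), 'wh': (40.1, 99.7), 'long_axis_deg': np.float32(118.0), 'n': 294}
jaw 28 turn [ 0.1 -0.1 -0. ] then shift [121.8   1.2   2.2]
jaw 208 turn [-1.799e+02  0.000e+00 -1.000e-01] then shift [121.8  -1.2  -2.2]
now [ 360.2 -289.1  155.8] jaw 28.1 tilt x [-0.001  0.001 -1.   ] q [ 0.6   0.53  0.02  2.13 -0.03  0.49  1.14] F [-0.2  0.3  0.1] w 68.1 t 9.825
```

Request:
jog_arm --series '[[[0, 0, 0], [40, 1, 2], -0.25], [[0, 0, 0], [40, 0, 0], -0.25], [[0, 0, 0], [25, 0, 0], -0.25], [[0, 0, 0], [14, 0, 0], -0.25], [[0, 0, 0], [6, 0, 0], -0.25], [[0, 0, 0], [0, 0, 0], -0.25], [[0, 0, 0], [0, 0, 0], -0.25]]'

```text
clock: 10.7
eef_pos: [360.6, -290.6, 37.5]
tool_rot: [-2.487, 1.561, 2.717]
force: [0.4, 0.0, -0.1]
width: 53.2
```

```bash
python3 plan.py 362.3 -290.5 28 28
```

```text
jaw 28.0 turn [ 0.2 -0.4  0.3] then shift [9.5 1.5 0.7]
jaw 208.0 turn [-179.8   -0.5   -0.7] then shift [ 9.5 -1.5 -0.7]
now [ 360.6 -290.6   37.5] jaw 28.2 tilt x [-0.009  0.004 -1.   ] q [ 0.72  0.77 -0.15  2.17  0.45  0.24  0.66] F [ 0.4  0.  -0.1] w 53.2 t 10.7
```

Joint 6 is near its limit, so the low, close-in pose falls short. I'll grip about 15 mm farther out along the plate.

Request:
jog_arm --series '[[[0, -0.4, 0.3], [0, 1.5, 8], -0.25], [[0, 0, 0], [0, 0, 8], -0.25], [[0, 0, 0], [4, 0, 0], -0.25], [[0, 0, 0], [4, 0, 0], -0.25], [[0, 0, 0], [0, 0, 0], -0.25]]'

```text
clock: 11.32
eef_pos: [368.3, -304.5, 28.9]
tool_rot: [-2.475, 1.569, 2.728]
force: [-0.2, -0.7, 0.5]
width: 53.7
```

```bash
python3 plan.py 362.3 -290.5 28 28
```

```text
jaw 28.0 turn [ 0.1 -0.1  0.1] then shift [  0.9   1.3 -15.2]
jaw 208.0 turn [-1.799e+02 -1.000e-01 -1.000e-01] then shift [ 0.9 -1.3 15.2]
now [ 368.3 -304.5   28.9] jaw 28.1 tilt x [-0.002  0.001 -1.   ] q [ 0.74  0.8  -0.16  2.14  0.5   0.24  0.63] F [-0.2 -0.7  0.5] w 53.7 t 11.325
```

Request:
jog_arm --series '[[[0, 0, 0], [1.5, 1.3, 0], -0.25], [[0, 0, 0], [0, 0, 0], 1], [[0, 0, 0], [0, 0, 0], 1], [[0, 0, 0], [0, 0, 0], 1], [[0, 0, 0], [0, 0, 0], 1]]'

```text
clock: 11.95
eef_pos: [371.6, -305.6, 30.1]
tool_rot: [0.228, 1.566, -0.852]
force: [1.7, 1.0, 19.4]
width: 1.0
```

Request:
jog_arm --series '[[[0, 0, 0], [-10, 0, 0], 1], [[0, 0, 0], [-20, 0, 0], 1], [[0, 0, 0], [-40, 0, 0], 1], [[0, 0, 0], [-35, 0, 0], 1], [[0, 0, 0], [0, 0, 0], 1]]'

```text
clock: 12.58
eef_pos: [371.1, -305.2, 135.1]
tool_rot: [0.333, 1.566, -0.748]
force: [-0.0, 0.4, 0.0]
width: 0.3
```

Run:
```python
from meas import *
from plan import plan
d=get_image("wrist"); save(d,"w6.png")
plan(590,-55,135,85.75)
```

```text
jaw 85.75 turn [-57.7   0.1   0. ] then shift [ -1.2 265.3 200.7]
jaw 265.75 turn [ 1.223e+02  1.000e-01 -1.000e-01] then shift [  -1.2 -265.3 -200.7]
now [ 370.2 -304.7  133.8] jaw 28.0 tilt x [ 0.001 -0.002 -1.   ] q [ 0.87  0.61 -0.35  2.09  0.41  0.51  0.71] F [-0.9  0.2  0.4] w 0.1 t 12.625
```

View pics/w6.png

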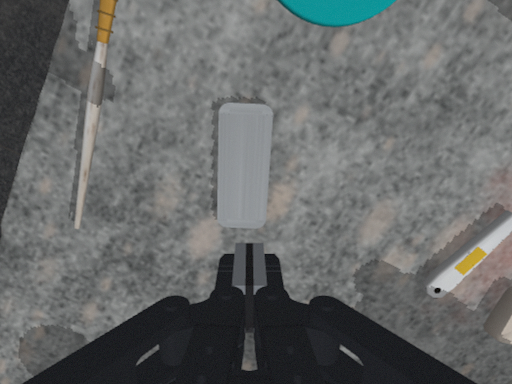

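The fingers closed over the plate's top: the plate is intact at (244,165) and they were too high. I'll remeasure and go lower, feeling for the bench.

```bash
cat > st.py <<'E'
from meas import *
from plan import plan
d=get_image("wrist"); P=cloud(d)
st=(P[...,2]>2.5)&(P[...,2]<9)&(np.hypot(P[...,0]-360,P[...,1]+290)<75)
print(st.sum(),np.median(P[st][:,2])); r=blob(d,st,5,(360,-290)); print(r)
a=np.radians(r["long_axis_deg"]); c=np.array(r["c"])
plan(*(c-22*np.array([np.cos(a),np.sin(a)])),28,float(r["long_axis_deg"])-90)
E
python3 st.py
```

```text
6395 5.783604872998467
{'c': (359.3, -292.6), 'cm': (359.3, -292.7), 'wh': (40.1, 100.9), 'long_axis_deg': np.float32(115.4), 'n': 329}
jaw 25.400001525878906 turn [ 2.7 -0.   0. ] then shift [104.9  -4.3   6.9]
jaw 205.4000015258789 turn [-1.773e+02 -1.000e-01 -0.000e+00] then shift [104.9   4.3  -6.9]
now [ 369.7 -304.4  132.9] jaw 28.1 tilt x [-0.001 -0.    -1.   ] q [ 0.87  0.61 -0.34  2.09  0.41  0.51  0.71] F [ 1.  -0.2 -0.1] w 0.3 t 12.675
```

Request:
jog_arm --series '[[[2.7, 0, 0], [0, 0, 0], -0.25], [[0, 0, 0], [20, -4.3, 7], -0.25], [[0, 0, 0], [35, 0, 0], -0.25], [[0, 0, 0], [30, 0, 0], -0.25], [[0, 0, 0], [14, 0, 0], -0.25], [[0, 0, 0], [6, 0, 0], -0.25], [[0, 0, 0], [0, 0, 0], -0.25]]'

```text
clock: 13.55
eef_pos: [369.2, -312.4, 27.9]
tool_rot: [-1.975, 1.57, -3.103]
force: [-0.3, 0.2, 0.7]
width: 53.1
```

Request:
jog_arm --series '[[[0, 0, 0], [2, 0, 0], -0.25], [[0, 0, 0], [2, 0, 0], -0.25], [[0, 0, 0], [0, 0, 0], -0.25]]'

```text
clock: 13.92
eef_pos: [369.1, -312.6, 24.1]
tool_rot: [-1.14, 1.57, -2.268]
force: [0.2, 0.2, 0.0]
width: 53.3
```

```bash
python3 plan.py 368.7 -312.5 22 25.4
```

```text
jaw 25.4 turn [-0.  0.  0.] then shift [ 2.1 -0.3 -0.3]
jaw 205.4 turn [180.   0.  -0.] then shift [2.1 0.3 0.3]
now [ 369.1 -312.6   24.1] jaw 25.4 tilt x [-0. -0. -1.] q [ 0.77  0.81 -0.18  2.12  0.55  0.25  0.54] F [0.2 0.2 0. ] w 53.3 t 13.925
```

Request:
jog_arm --series '[[[0, 0, 0], [1.5, 0, 0], -0.25], [[0, 0, 0], [0, 0, 0], -0.25]]'

```text
clock: 14.18
eef_pos: [369.0, -312.4, 22.3]
tool_rot: [-1.975, 1.57, -3.103]
force: [0.4, -0.5, 0.9]
width: 52.9
```

Request:
jog_arm --series '[[[0, 0, 0], [1.5, 0, 0], -0.25], [[0, 0, 0], [0, 0, 0], -0.25]]'

```text
clock: 14.42
eef_pos: [369.1, -312.5, 21.4]
tool_rot: [-1.04, 1.57, -2.167]
force: [-0.6, 0.3, 7.9]
width: 53.4
```

Request:
jog_arm --series '[[[0, 0, 0], [1, 0, 0], -0.1], [[0, 0, 0], [0, 0, 0], -0.1], [[0, 0, 0], [0, 0, 0], -0.1]]'

```text
clock: 14.8
eef_pos: [370.3, -312.7, 22.4]
tool_rot: [0.238, 1.567, -0.889]
force: [-2.6, 3.2, 30.4]
width: 47.2
```

The bench is felt at TCP z≈21.5. I'll ease up and close.

Request:
jog_arm --series '[[[0, 0, 0], [-2.5, 0, 0], -0.1], [[0, 0, 0], [0, 0, 0], 1], [[0, 0, 0], [0, 0, 0], 1], [[0, 0, 0], [0, 0, 0], 1], [[0, 0, 0], [0, 0, 0], 1]]'

```text
clock: 15.42
eef_pos: [369.6, -312.9, 23.9]
tool_rot: [-0.154, 1.569, -1.281]
force: [-2.1, 1.2, 22.7]
width: 38.0
```

Request:
jog_arm --series '[[[0, 0, 0], [-8, 0, 0], 1], [[0, 0, 0], [-15, 0, 0], 1], [[0, 0, 0], [-30, 0, 0], 1], [[0, 0, 0], [-30, 0, 0], 1], [[0, 0, 0], [-30, 0, 0], 1], [[0, 0, 0], [0, 0, 0], 1]]'

```text
clock: 16.18
eef_pos: [370.0, -313.3, 137.4]
tool_rot: [0.377, 1.567, -0.752]
force: [0.9, -0.3, -1.0]
width: 37.4
```

Run:
```python
from meas import *
from plan import plan
d=get_image("wrist"); P=cloud(d); save(d,"w7.png")
s=read_state(); z=s["eef_pos"][2]
H=cv2.cvtColor(d["img"],cv2.COLOR_RGB2HSV).astype(int)
m=(P[...,2]>z-35)&(P[...,2]<z-10)&(np.hypot(P[...,0]-s["eef_pos"][0],P[...,1]-s["eef_pos"][1])<95)&(H[...,2]>110)
q=P[m]; print(z,m.sum(),np.percentile(q[:,2],[5,50,95]),cv2.minAreaRect(q[:,:2].astype(np.float32)),q.mean(0))
plan(581.6,-54.1,135,85.75)
```

```text
136.12602515194706 17489 [117.76710101 118.84646982 119.86162557] ((360.1296691894531, -292.9493408203125), (40.29541778564453, 100.6283187866211), 25.573453903198242) [ 357.8260764  -287.68770232  118.82998878]
jaw 85.75 turn [-60.4   0.1   0. ] then shift [  1.1 273.8 192.6]
jaw 265.75 turn [ 1.196e+02  0.000e+00 -1.000e-01] then shift [   1.1 -273.8 -192.6]
now [ 369.2 -312.9  136.1] jaw 25.3 tilt x [ 0.001 -0.001 -1.   ] q [ 0.92  0.61 -0.4   2.08  0.45  0.53  0.63] F [ 0.1 -0.  -2.3] w 37.5 t 16.225
```

View pics/w7.png

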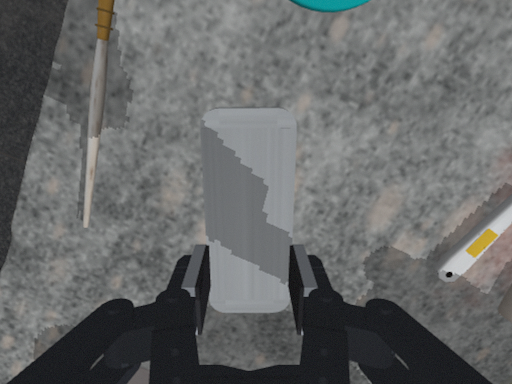

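The plate is held and level, gripped 22 mm off its centre. I'll compensate and carry it to the right bay.

Request:
jog_arm --series '[[[-10, 0, 0], [0, 0, 0], 1], [[-10, 0, 0], [0, 0, 0], 1], [[-10, 0, 0], [0, 0, 0], 1], [[-10, 0, 0], [0, 0, 0], 1], [[-10.2, 0, 0], [0, 0, 0], 1], [[-10.2, 0, 0], [0, 0, 0], 1], [[0, 0, 0], [0, 45.6, 36.4], 1], [[0, 0, 0], [0, 45.6, 36.4], 1]]'

```text
clock: 17.23
eef_pos: [448.1, -226.6, 133.8]
tool_rot: [2.798, 1.568, 2.721]
force: [1.6, -0.4, -2.1]
width: 37.6
```

Request:
jog_arm --series '[[[0, 0, 0], [0, 45.6, 36.4], 1], [[0, 0, 0], [0, 45.6, 36.4], 1], [[0, 0, 0], [0, 45.6, 36.4], 1], [[0, 0, 0], [0, 45.6, 36.4], 1], [[0, 0, 0], [0, 0, 0], 1], [[0, 0, 0], [0, 0, 0], 1]]'

```text
clock: 17.98
eef_pos: [605.6, -55.9, 133.3]
tool_rot: [-2.872, 1.566, -2.944]
force: [0.2, 0.2, -2.0]
width: 37.3
```

```bash
cat > pl.py <<'E'
from meas import *
from plan import plan
import sys
lo,hi,x,y=map(float,sys.argv[1:])
d=get_image("wrist"); P=cloud(d); s=read_state()
H=cv2.cvtColor(d["img"],cv2.COLOR_RGB2HSV).astype(int)
m=(P[...,2]>lo)&(P[...,2]<hi)&(np.hypot(P[...,0]-x,P[...,1]-y)<75)&(H[...,2]>80)&(H[...,1]<60)
n,l,stt,c=cv2.connectedComponentsWithStats(m.astype(np.uint8)); m=l==1+np.argmax(stt[1:,4])
q=P[m]; print(m.sum(),"z",np.percentile(q[:,2],[5,50,95]).round(1),cv2.minAreaRect(q[:,:2].astype(np.float32)))
plan(607.5,-56,33,85.75,s)
E
python3 pl.py 100 126 585 -54
```

```text
17683 z [114. 115. 116.] ((583.1248779296875, -54.69071960449219), (40.140769958496094, 100.8576431274414), 86.34126281738281)
jaw 85.75 turn [-0.  -0.2  0.1] then shift [100.6   1.2   2. ]
jaw 265.75 turn [180.    0.2   0.4] then shift [100.6  -1.2  -2. ]
now [605.4 -57.  133.6] jaw 85.7 tilt x [-0.004 -0.001 -1.   ] q [ 0.44  0.81 -0.67  1.73  0.65  0.84  0.97] F [ 0.4 -1.1 -3.1] w 37.5 t 18.025
```

Request:
jog_arm --series '[[[0, 0, 0], [30, 1, 2], 1], [[0, 0, 0], [35, 0, 0], 1], [[0, 0, 0], [20, 0, 0], 1], [[0, 0, 0], [10, 0, 0], 1], [[0, 0, 0], [4, 0, 0], 1], [[0, 0, 0], [0, 0, 0], 1], [[0, 0, 0], [0, 0, 0], 1]]'

```text
clock: 18.9
eef_pos: [609.7, -54.8, 37.0]
tool_rot: [-0.129, 1.57, -0.202]
force: [0.9, 0.0, -1.9]
width: 37.5
```

Request:
jog_arm --series '[[[0, 0, 0], [1.5, 0, 0], 1], [[0, 0, 0], [0, 0, 0], 1]]'

```text
clock: 19.15
eef_pos: [609.1, -54.9, 34.8]
tool_rot: [-2.561, 1.57, -2.634]
force: [0.7, -0.0, -2.6]
width: 37.9
```

Request:
jog_arm --series '[[[0, 0, 0], [2, 0, 0], 1], [[0, 0, 0], [0, 0, 0], 1]]'

```text
clock: 19.4
eef_pos: [608.9, -54.8, 32.4]
tool_rot: [-2.923, 1.57, -2.997]
force: [0.8, -0.1, -2.3]
width: 37.9
```

Request:
jog_arm --series '[[[0, 0, 0], [0, 0, 0], -0.2], [[0, 0, 0], [0, 0, 0], -0.2], [[0, 0, 0], [-20, 0, 0], -0.2], [[0, 0, 0], [-40, 0, 0], -0.2], [[0, 0, 0], [-50, 0, 0], -0.2], [[0, 0, 0], [-30, 0, 0], 0], [[0, 0, 0], [0, 0, 0], 0], [[0, 0, 0], [0, 0, 0], 0]]'

```text
clock: 20.4
eef_pos: [608.7, -55.1, 172.8]
tool_rot: [-2.509, 1.57, -2.583]
force: [-0.5, 0.6, -1.4]
width: 42.9
```

```bash
python3 pl.py 9 20 585 -54
python3 - <<'E'
from h import *
for n in("wrist","scene","side"):
    d=get_image(n);P=cloud(d)
    th=np.radians(-4.25); ax=np.array([np.cos(th),np.sin(th)]); ay=np.array([-ax[1],ax[0]])
    u=P[...,:2]@ax; v=P[...,:2]@ay
    m=(P[...,2]>60)&(P[...,2]<75)&(abs(u-462)<40)&(abs(v-52)<60)
    if m.sum()<10: print(n,"none"); continue
    print(n,m.sum(),"handle u",np.percentile(u[m],[2,50,98]).round(1),"v",np.percentile(v[m],[2,98]).round(1),"z",np.percentile(P[m][:,2],[50,98]).round(1))
E
python3 plan.py 400 24 150 -4.25
```

```text
5299 z [12.5 13.7 14.9] ((586.425048828125, -53.360374450683594), (40.80682373046875, 100.08629608154297), 86.02198028564453)
jaw 85.75 turn [ 0.  -0.1  0. ] then shift [139.1  -1.   -0.8]
jaw 265.75 turn [-1.8e+02 -1.0e-01 -2.0e-01] then shift [139.1   1.    0.8]
now [608.4 -55.1 172.1] jaw 85.8 tilt x [-0.002 -0.001 -1.   ] q [ 0.46  0.77 -0.7   1.7   0.6   0.91  1.01] F [ 0.   0.2 -0.4] w 42.9 t 20.45
wrist none
scene 97 handle u [460.6 465.  474.5] v [22.  86.6] z [66.3 69.7]
side 114 handle u [460.5 465.4 473.8] v [16.7 82. ] z [65.9 68.6]
jaw -4.25 turn [90.  -0.1  0.1] then shift [  21.6 -213.8  -63.2]
jaw 175.75 turn [-90.   -0.1  -0.1] then shift [ 21.6 213.8  63.2]
now [608.5 -54.8 171.6] jaw 85.8 tilt x [-0.003  0.    -1.   ] q [ 0.46  0.77 -0.7   1.7   0.6   0.91  1.01] F [ 1.1 -0.4 -0.1] w 42.7 t 20.6
```

The steel plate lies flat in the right bay, top at 13.7 mm. Now I'll close the fingers, go in front of the handle and push the lid shut.

Request:
jog_arm --series '[[[0, 0, 0], [0, 29, -46], 1], [[0, 0, 0], [0, 29, -46], 1], [[0, 0, 0], [0, 5, -48], 1], [[0, 0, 0], [0, 0, -48], 1], [[0, 0, 0], [0, 0, 0], 1], [[0, 0, 0], [0, 0, 0], 1]]'

```text
clock: 21.35
eef_pos: [427.2, 22.0, 172.8]
tool_rot: [1.27, 1.57, 1.196]
force: [0.3, 0.7, -0.4]
width: 0.1
```

```bash
python3 plan.py 422.7 20.4 75 85.75
```

```text
jaw 85.75 turn [ 0.  0. -0.] then shift [97.8 -2.  -4.4]
jaw 265.75 turn [-180.    0.    0.] then shift [97.8  2.   4.4]
now [427.2  22.  172.8] jaw 85.8 tilt x [ 0.  0. -1.] q [ 0.38  0.55 -0.71  2.18  0.62  0.62  0.72] F [ 0.3  0.7 -0.4] w 0.1 t 21.35
```

Request:
jog_arm --series '[[[0, 0, 0], [40, -2, -4], 1], [[0, 0, 0], [35, 0, 0], 1], [[0, 0, 0], [15, 0, 0], 1], [[0, 0, 0], [7, 0, 0], 1], [[0, 0, 0], [0, 0, 0], 1], [[0, 0, 0], [0, 0, 0], 1]]'

```text
clock: 22.1
eef_pos: [422.8, 20.2, 76.2]
tool_rot: [0.398, 1.57, 0.324]
force: [0.0, -0.8, -0.2]
width: -0.0
```

Request:
jog_arm --series '[[[0, 0, 0], [0, 0, 10], 1], [[0, 0, 0], [0, 0, 10], 1], [[0, 0, 0], [0, 0, 10], 1], [[0, 0, 0], [0, 0, 10], 1], [[0, 0, 0], [0, 0, 10], 1], [[0, 0, 0], [0, 0, 0], 1]]'

```text
clock: 22.85
eef_pos: [473.1, 16.4, 75.6]
tool_rot: [0.9, 1.57, 0.825]
force: [0.2, 0.4, 0.9]
width: -0.1
```

Request:
jog_arm --series '[[[0, 0, 0], [0, 0, 10], 1], [[0, 0, 0], [0, 0, 10], 1], [[0, 0, 0], [0, 0, 10], 1], [[0, 0, 0], [0, 0, 10], 1]]'

```text
clock: 23.35
eef_pos: [512.4, 13.4, 75.6]
tool_rot: [-2.897, 1.57, -2.971]
force: [-2.1, -0.3, -1.2]
width: -0.1
```

```bash
cat > lid.py <<'E'
from h import *
s=read_state(); th=np.radians(-4.25); ax=np.array([np.cos(th),np.sin(th)]); ay=np.array([-ax[1],ax[0]])
print("tcp u,v",s["eef_pos"][:2]@ax,s["eef_pos"][:2]@ay,"z",s["eef_pos"][2],"F",s["force"].round(1),s["clock"])
for n in("scene","side"):
    d=get_image(n);P=cloud(d); u=P[...,:2]@ax; v=P[...,:2]@ay
    H=cv2.cvtColor(d["img"],cv2.COLOR_RGB2HSV).astype(int)
    m=(abs(P[...,2]-66)<5)&(u>430)&(u<640)&(abs(v-52)<45)&(H[...,1]>90)
    if m.sum()>5: print(n,m.sum(),"handle u",np.percentile(u[m],[2,50,98]).round(1),"v",np.percentile(v[m],[2,98]).round(1))
    m=(abs(P[...,2]-42)<1.5)&(abs(v-52)<110)&(u<620)&(u>340); print("lid front/back u",np.percentile(u[m],[.5,99.5]).round(1))
E
python3 lid.py
```

```text
tcp u,v 509.9778175277649 51.34945338772885 z 75.57509651628601 F [-2.1 -0.3 -1.2] 23.35
scene 31 handle u [517.6 522.3 531.7] v [58.5 86. ]
lid front/back u [413.3 576.7]
side 53 handle u [519.5 525.2 532.5] v [17.1 53.1]
lid front/back u [415.4 576.6]
```

The lid follows, with about 68 mm to go.

Request:
jog_arm --series '[[[0, 0, 0], [0, 0, 10], 1], [[0, 0, 0], [0, 0, 10], 1], [[0, 0, 0], [0, 0, 10], 1], [[0, 0, 0], [0, 0, 10], 1], [[0, 0, 0], [0, 0, 10], 1], [[0, 0, 0], [0, 0, 8], 1]]'

```text
clock: 24.2
eef_pos: [570.5, 9.2, 75.7]
tool_rot: [-2.889, 1.57, -2.963]
force: [-2.6, 1.0, 1.6]
width: 0.5
```

Request:
jog_arm --series '[[[0, 0, 0], [0, 0, 3], 1], [[0, 0, 0], [0, 0, 3], 1]]'

```text
clock: 24.45
eef_pos: [575.8, 8.8, 75.7]
tool_rot: [-2.856, 1.57, -2.929]
force: [-2.0, -0.3, 1.7]
width: -0.1
```

Request:
jog_arm --series '[[[0, 0, 0], [0, 0, 2], 1], [[0, 0, 0], [0, 0, 2], 1]]'

```text
clock: 24.7
eef_pos: [577.4, 8.7, 75.5]
tool_rot: [-2.885, 1.565, -2.958]
force: [-9.6, 0.6, 7.5]
width: 0.0
```

```bash
python3 lid.py
```

```text
tcp u,v 575.1842111277406 51.45021637636297 z 75.5369503816326 F [-9.6  0.6  7.5] 24.7
scene 30 handle u [583.2 587.7 596.4] v [58.6 87.5]
lid front/back u [478.4 618.3]
side 50 handle u [581.3 587.8 595.5] v [17.5 55.5]
lid front/back u [477.9 618.9]
```

The force rise marks the end stop. One small firm push, then I'll retreat and check.

Request:
jog_arm --series '[[[0, 0, 0], [0, 0, 2], 1], [[0, 0, 0], [0, 0, 0], 1]]'

```text
clock: 25.05
eef_pos: [577.5, 8.7, 75.4]
tool_rot: [-2.883, 1.562, -2.956]
force: [-11.5, 1.3, 8.5]
width: -0.0
```

Request:
jog_arm --series '[[[0, 0, 0], [0, 0, -15], 1], [[0, 0, 0], [0, 0, -25], 1], [[0, 0, 0], [-30, 0, -20], 1], [[0, 0, 0], [-50, 0, 0], 1], [[0, 0, 0], [-50, 0, 0], 1], [[0, 0, 0], [0, 0, 0], 1], [[0, 0, 0], [0, 0, 0], 1]]'

```text
clock: 25.92
eef_pos: [522.1, 12.3, 205.6]
tool_rot: [-1.59, 1.57, -1.664]
force: [-0.7, -0.2, -0.1]
width: 0.0
```

```bash
python3 lid.py; python3 -c "
from h import *
a,b=get_image('scene'),get_image('side')
cv2.imwrite('pics/end.png',np.hstack([cv2.resize(d['img'][...,::-1],(400,300),interpolation=3) for d in(a,b)]))"
```

```text
tcp u,v 519.7676193695569 50.920697181581794 z 205.5652684472444 F [-0.7 -0.2 -0.1] 25.925
scene 72 handle u [581.4 586.3 598.1] v [26.  87.4]
lid front/back u [477.8 618.5]
side 95 handle u [582.2 586.8 596. ] v [17.2 81.9]
lid front/back u [477.9 619.6]
```

View pics/end.png

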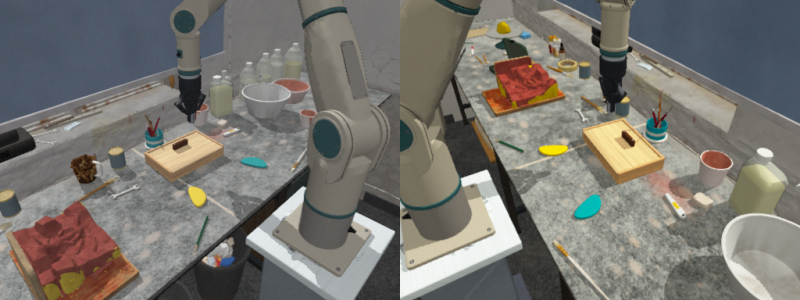

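Both views show the lid flush with the box, at (185,155) and (625,148), and the ribs gone from the bench. The other tools are where they were. Handing in.

```bash
python3 -c "
from cell import *
print(finish_job())"
```

```text
the job is handed in; nothing more can be done
None
```

I put the wooden rib in the left bay and the steel rib in the right bay, then pushed the lid shut by its handle. I handed the job in at about 26 s. No verdict was reported.

**Last checks**
- **Wooden rib:** flat, with its top at 17.7 mm against 17 expected. Its centre is at about box x = +26 mm.
- **Steel rib:** flat, with its top at 13.7 mm against 13 expected. Its centre is at about box x = +25 mm.
- **Lid:** it hit its end stop, with the force rising to about 12 N along the slide. The handle centre is within about 1 mm of its shut position and the lid's front edge is flush with the box.
- **Robot and other tools:** the arm is clear of everything. The other tools look unmoved in the final pictures, but I did not measure them.

**What went wrong or disagreed**
- **First steel grasp failed:** the fingers closed over the plate's top and shifted it about 3 mm. I measured it again, felt for the bench, and gripped it 22 mm off its centre because joint 6 was near its limit. I allowed for that offset when placing it.
- **Finger opening read low:** on the ribs it showed 48 and 38 mm for the stated 52 and 40 mm widths. Both grips held.
- **Lid travel:** the lid moved about 121 mm, while I had first estimated it was 128 mm out. I put this down to error in the first estimate, since the handle and front edge both read as shut.

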